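# Find the high spot of a clock wheel's rim

## Task

The big brass clock wheel on the run-out stand has one high spot somewhere on its rim. Slide the dial gauge in by its knob until its carriage is home against the inner stop, then turn the wheel slowly, pushing its spokes with a light fingertip and feeling for the drag of the rim on the gauge's plunger. Leave the wheel standing with the middle of the high spot on the plunger, and leave the other things on the bench where they are.

Things in the scene. Friction and masses are not known exactly. Their poses are not given: they have to be found in the camera images.
- stand: Green cast run-out stand, fixed to the bench (bed 130 x 420 mm, top 20 mm above the bench). Origin on the bench under the upright arbor on which the wheel turns; z up; y along the gauge slide, from the arbor out to the gauge.
- wheel: Brass wheel lying level on the arbor, 170 mm across, teeth not yet cut. Origin on the axis at mid thickness, 72 mm above the bench; z up, x along one of four equal spokes (9 mm wide, 5 mm thick). Hub radius 18 mm; a dark nut (radius 11 mm) stands 27 mm over mid plane. Turns either way without end, friction 0.05 N m, stays where left. Its thin arbor bears at most 20 N from a finger.
- spoke (a point): Point in the middle of that one spoke, 50 mm from the axis, at mid thickness; x along the spoke, outward. The openings between spokes reach from the hub (18 mm) to the rim's inside (75 mm), about 69 mm wide here; below them 49 mm are free down to the bed (38 mm within 34 mm of the axis, over the bearing boss).
- contact (a point): Point fixed on the stand where the plunger meets the rim, 85 mm from the axis along the stand's y, 72 mm above the bench. The rim (75 to 85 mm radius, 6 mm thick) is round but for one smooth swelling of the same brass, 3 mm proud in its middle, fading out 22 degrees either side, at an unknown place not tied to the spokes; hard to see. The job is to bring its middle here.
- gauge: Dial gauge lying face up (dial 58 mm, top 84 mm above the bench) on a carriage sliding stiffly (8 N) along the stand's y. Origin in its upright black knob, 90 mm above the bench (18 mm diameter, from 64 to 106 mm). Home, against the inner stop, the origin is 215 mm from the arbor along the stand's y; it starts 20 to 40 mm further out. Needle: clockwise 1 rad per mm of plunger travel.
- plunger_tip (a point): Tip of the free spring plunger (red ball, 3 mm radius, 72 mm above the bench), 130 mm from the knob towards the arbor; this point does not follow the plunger's travel. Home, it clears the round rim by 0.5 mm; the swelling pushes it in up to 2 mm (3.7 N at the peak, rubbing friction 0.35), felt as about 0.12 N m extra drag on the wheel, rising and fading alike over 20 degrees either side.
- loupe: Green eye loupe, a standing tube 36 mm high, 34 mm across at the top; origin under its centre. Leave alone.
- key: Brass winding key lying flat, about 85 mm long; origin under its middle. Leave alone.
- screwdriver: Small screwdriver with a red handle, 150 mm long, lying flat; leave alone.
- oil_bottle: Small white oil bottle, 75 mm high, 28 mm diameter, standing; leave alone.
- tin: Round metal tin, 55 mm high, 68 mm diameter, standing; leave alone.
- spare_wheel: Small brass disc on a steel pinion, 52 mm diameter, 17 mm high, lying flat; leave alone.

How it is judged:
By the outcome, as a careful person would: the job done as asked, in the order asked, and still so for the second after the job is handed in, with the robot touching nothing.
It also fails if it takes over 72 s, if anything falls off the work surface, if the arm or the gripper's body presses on something with over 40 N, if the wrist force passes 120 N, or if a joint passes its speed limit or range.

## Robot

A 6-joint arm with a two-finger parallel gripper is mounted at the origin on the work surface. World frame = base frame: x ahead of the robot, y to its left, z up, the work surface at z = 0. Lengths are in m, angles in rad, forces in N, time in s.
With the tool pointing down it reaches from about 0.35 to 1 m from the base axis. Payload 7.1 kg.
Tool frame: the origin (TCP) lies on the centre line of the jaws, within the pads' length; the fingertips stand r.tip_extent ahead of it and the grasp point (between the pads) lies 11 mm behind it (r.tip_extent is the distance from the TCP to the fingertips, in m); z points along the fingers, y is the line along which they close (so a half turn about z gives the same grasp; the last joint's range is limited). The gripper opens to 85 mm and grips with 20 to 120 N. Pads are 22 mm wide; open, the fingers measure 114 mm over their backs; the gripper's body (76 mm by 85 mm) begins 54 mm behind the grasp point. The pads swing forward as they close: fully open they stand 13 mm farther back than shut.
Start: joints at [1.139, 0.423, 1.63, -0, 1.089, -0.019], TCP at [0.251, 0.572, 0.239] pointing down, gripper open.
Joint ranges: [-3, 3], [-0.9, 2.11], [0.09, 2.58], [-1.31, 4.45], [0.11, 2.69], [-2.54, 2.54]. Speed limits (rad/s): [2.39, 2.39, 3.01, 3.14, 3.14, 3.14].

## Interface

Orientations are given as a rotation vector (axis times angle).
In Python, from bench import r gives the robot as it stands.
- The arm moves only by the tool jog_arm, never from a script. Its argument "commands" is text: rows parted by semicolons, each of 4 numbers parted by spaces: the shift along the tool's x, y, z in units of 40 mm (1.0 is 40 mm), then the turn about the tool's z in degrees. A call has 1 to 20 rows; each row is the pose to reach, as a shift and turn from the pose commanded when the call began, along the tool's axes at that moment; what a row does not reach only later rows make up. A row lasts 1/8 s, in which the tool goes at most 62.5 mm and 10.7 degrees, less where a joint would pass 70% of its speed; a pose out of reach is approached as far as the arm can. A call with a gripper value outside its range is refused whole. "fingers" is the opening, from 0 (shut) to 1 (fully open), set as the call begins (left out, the last holds). The fingers move at their own pace and stop on an object; "force" is the grip in N (left out, the last holds). Time passes only in rows, so rows that repeat a pose let the fingers close. It gives the time, the measured TCP pose, the force, the opening and the grip force at its end, in the units of the state.
- r.sense(): the state, without advancing time (a new reading comes with each control period).
- r.get_image(name): name is "side" or "top"; returns a dict with "image" (480x640x3 uint8, blue, green, red), "mtx" (3x3 intrinsics, pixels), "R" (3x3) and "t" (3): a world point X has camera coordinates R X + t. Camera axes: x right, y down, z forward; pixel columns grow to the right and rows downward; lengths in m; the calibration is good to about 2 mm. A picture is of the moment at which its call begins. There is no depth.
- r.hand_in(): hands the job in; it is judged then, once.
Trained networks look in the newest picture that a camera, given by its name, has taken for a name from the list of things; names that differ only in an ending like _2 or _b are one class to them, and where a whole thing is asked for, a point or a joint stands for the part that bears it (a point fixed in the world has none). Each returns a list of dicts, best first, with "score" (0 to 1); they miss things now and then, are a little off and sometimes report something else, mostly with a low value. They report only what shows in the picture. A call takes as long as a camera call.
- r.find_in(camera, thing): "box" ([left, top, right, bottom] in pixels, round what is visible of it).
- r.spot_point(camera, thing): "point" ([row, column] in pixels: a listed point, or the origin of a listed thing).
The state is a dict: "t": time; "joint_positions": joint angles; "qvel": joint speeds; "joint_torque": joint torques, N m; "ee_pos": TCP position; "eef_rot": TCP orientation; "wrist_force": force on the tool from outside, world axes, zero at the start; "ft_torque": the same for the moment, N m; "finger_gap": finger opening in m; "grip_force": force on a finger pad.
Only numpy, scipy, OpenCV 4.12 (cv2) and the standard library are available. Lean on these libraries where they do the work, as an engineer would, in place of code of your own. Each camera call takes 0.05 s, during which the arm holds its last target. There are 200 camera calls.

## Working session

There is one attempt and no reset: what is moved stays moved. The work goes in short steps, Python scripts to look and compute and a tool call to move; the robot and the scene stay as the last step left them, time stands still between calls to the robot, and variables do not carry over. Pictures are saved under pics/ and viewed, at most 10 in all, crops included, and the job is handed in when it is done.

Besides the shell and the picture viewer there is one more tool, called after "Call:" as name(argument=value, ...) on one line, values as JSON. jog_arm: Moves the arm, as the interface text tells. Its arguments: {"type":"object","properties":{"commands":{"type":"string"},"fingers":{"type":"number"},"force":{"type":"number"}},"required":["commands"]}

```bash
mkdir -p pics
cat > h.py <<'E'
import numpy as np, cv2
from bench import r
from scipy.spatial.transform import Rotation as Ro
def ray(c,px,z):
    d=np.linalg.solve(c["mtx"],[px[1],px[0],1.]); R=np.array(c["R"]);t=np.array(c["t"])
    o=-R.T@t; v=R.T@d; return o+v*(z-o[2])/v[2]
def proj(c,X):
    p=np.array(c["mtx"])@(np.array(c["R"])@np.array(X)+np.array(c["t"])); return p[:2]/p[2]
E
python3 - <<'E'
from h import *
s=r.sense();print(s['t'],s['ee_pos'],s['eef_rot'],s['finger_gap'],r.tip_extent)
for n in("top","side"):
    c=r.get_image(n);cv2.imwrite(f"pics/{n}0.png",c["image"])
    print(n,-np.array(c["R"]).T@c["t"])
    for th,z in(("wheel",.072),("spoke",.072),("contact",.072),("gauge",.09),("plunger_tip",.072),("stand",0),("loupe",0),("key",0),("screwdriver",0),("oil_bottle",0),("tin",0),("spare_wheel",0)):
        for d in r.spot_point(n,th)[:2]:
            print(th,round(d["score"],2),np.round(d["point"],1),np.round(ray(c,d["point"],z)[:2],4))
E
```

```text
0.0 [0.25048654 0.57202786 0.2385396 ] [-6.43718940e-01 -3.07458350e+00  2.35618919e-03] 0.08508532131931387 0.008
top [ 0.37502438 -0.01818536  1.25654276]
wheel 0.91 [244.4 337.1] [ 0.5039 -0.0482]
wheel 0.25 [220.7 129.3] [0.5604 0.4109]
spoke 0.64 [222.6 345.6] [ 0.5521 -0.0676]
spoke 0.52 [242.8 337.5] [ 0.5074 -0.0492]
contact 0.6 [249.8 302.8] [0.4926 0.0271]
gauge 0.74 [222.1 343.7] [ 0.5506 -0.0627]
gauge 0.68 [257.2 226.3] [0.4761 0.1916]
plunger_tip 0.89 [251.7 286.2] [0.4887 0.0636]
stand 0.76 [249.3 337.5] [ 0.5003 -0.0509]
loupe 0.57 [195.9 278.6] [0.6279 0.0866]
loupe 0.3 [222.1 131.4] [0.5683 0.432 ]
key 0.68 [220.  131.9] [0.5733 0.431 ]
key 0.48 [318.3 285. ] [0.3425 0.0712]
screwdriver 0.94 [184.6 355.6] [ 0.6535 -0.0954]
oil_bottle 0.67 [221.3 130.9] [0.5702 0.4332]
oil_bottle 0.28 [183.9 355.4] [ 0.6552 -0.095 ]
tin 0.58 [205.2 484.3] [ 0.6015 -0.3968]
tin 0.49 [251.1 285. ] [0.497  0.0713]
spare_wheel 0.6 [268.4 489.3] [ 0.453  -0.4014]
spare_wheel 0.32 [221.5 344.3] [ 0.5655 -0.0675]
side [ 0.09925517 -0.71948767  1.08871241]
wheel 0.89 [248.7 319.9] [ 0.5075 -0.0427]
wheel 0.46 [262.1 249.3] [0.3353 0.0123]
spoke 0.84 [245.7 339.2] [ 0.5548 -0.06  ]
contact 0.71 [231.2 306.6] [0.5078 0.0249]
gauge 0.85 [194.5 268.3] [0.4768 0.1791]
plunger_tip 0.77 [221.3 295.1] [0.4989 0.0704]
stand 0.68 [266.9 322.1] [ 0.5098 -0.05  ]
stand 0.53 [255.7 375.8] [ 0.6529 -0.0934]
loupe 0.42 [215.3 334.3] [0.6349 0.0878]
key 0.53 [265.7 250.8] [0.3502 0.0514]
key 0.27 [251.7 320.4] [ 0.5323 -0.0043]
screwdriver 0.83 [256.5 377.2] [ 0.6546 -0.0975]
oil_bottle 0.66 [151.2 258.7] [0.5738 0.4483]
oil_bottle 0.31 [220.4 297.1] [0.5337 0.1264]
tin 0.72 [389.9 382.8] [ 0.4502 -0.4074]
tin 0.68 [355.  438.5] [ 0.6104 -0.4064]
spare_wheel 0.79 [388.  382.9] [ 0.453 -0.404]
```

View pics/top0.png

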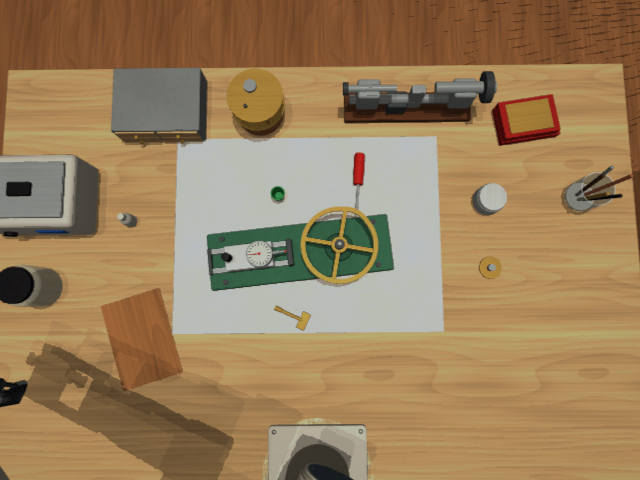

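View pics/side0.png

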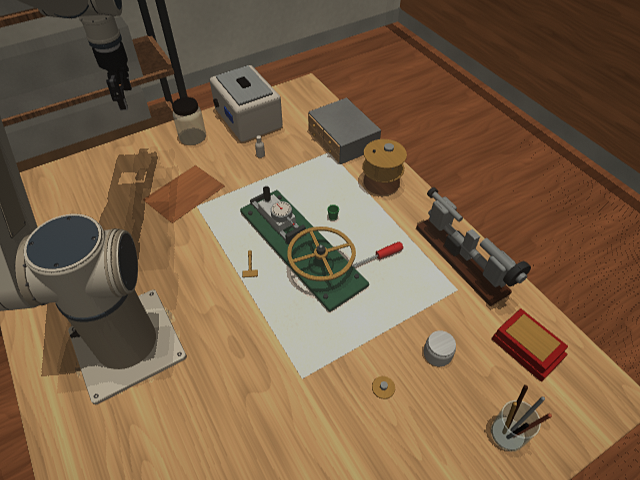

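The top view shows the wheel hub at about (340,244), the knob at (227,257) and the dial at (259,254). The key is at (295,317), and the loupe at (278,194) is clear of the slide. The side view agrees with this.

```bash
cat >> h.py <<'E'
def unwrap_rect(c,z,cx,cy,half,res=.0005):
    # top-down rectification of the plane z, x up, y left
    n=int(2*half/res); i,j=np.mgrid[0:n,0:n]
    X=np.stack([cx+half-i*res,cy+half-j*res,np.full(i.shape,z)],-1)@np.array(c["R"]).T+np.array(c["t"])
    p=X@np.array(c["mtx"]).T; m=(p[...,:2]/p[...,2:]).astype(np.float32)
    return cv2.remap(c["image"],m[...,0],m[...,1],cv2.INTER_CUBIC)
E
python3 - <<'E'
from h import *
from scipy.optimize import least_squares
c=r.get_image("top"); im=c["image"]
hsv=cv2.cvtColor(im,cv2.COLOR_BGR2HSV)
g=cv2.inRange(hsv,(50,80,20),(90,255,255)); g[:, :205]=0; g[:210]=0; g[300:]=0;
k,_=cv2.findContours(g,cv2.RETR_EXTERNAL,cv2.CHAIN_APPROX_NONE)
pts=np.vstack([q for q in k if len(q)>10]); b=cv2.boxPoints(cv2.minAreaRect(pts))
W=np.array([ray(c,(p[1],p[0]),.02)[:2] for p in b]); print("bed",W.round(4),W.mean(0))
def edges(cx,cy,c):
    im=c["image"]
    s=cv2.cvtColor(im,cv2.COLOR_BGR2HSV)[...,1].astype(float)
    bch=im[...,2].astype(float)-im[...,0]   # red minus blue: brass high
    out=[]
    for a in np.deg2rad(np.arange(0,360,3)):
        rr=np.arange(.070,.098,.0005)
        m=np.array([proj(c,[cx+q*np.cos(a),cy+q*np.sin(a),.075]) for q in rr],np.float32)
        v=cv2.remap(bch.astype(np.float32),m[None,:,0],m[None,:,1],cv2.INTER_LINEAR)[0]
        pk=v[10:32].max(); i0=10+v[10:32].argmax(); lo=v[-6:].min(); h=(pk+lo)/2
        j=i0+np.argmax(v[i0:]<h); out.append((a,rr[j-1]+.0005*(v[j-1]-h)/(v[j-1]-v[j]+1e-9)))
    return np.array(out)
for n in("top","side"):
    c=r.get_image(n); cx,cy=.5055,-.0465
    for _ in range(3):
        e=edges(cx,cy,c); P=np.c_[cx+e[:,1]*np.cos(e[:,0]),cy+e[:,1]*np.sin(e[:,0])]
        f=least_squares(lambda q:np.hypot(*(P-q[:2]).T)-q[2],[cx,cy,.085],loss="soft_l1",f_scale=.0005).x; cx,cy=f[:2]
    print(n,f); res=np.hypot(*(P-f[:2]).T)-f[2]
    print((res*1e4).round().astype(int).tolist())
    R=unwrap_rect(c,.072,.5,.07,.2,.0005) ; cv2.imwrite(f"pics/{n}_r.png",R[150:650] if n=="top" else R)
E
```

```text
bed [[ 0.5339  0.2533]
 [ 0.5791 -0.1643]
 [ 0.4521 -0.1758]
 [ 0.4079  0.2363]] [0.49324455 0.03738258]
top [ 0.50388957 -0.05240162  0.08520076]
[-6, -3, -2, -5, -2, -4, -3, -3, -4, -6, -6, -2, -5, -2, -4, -4, -3, -3, -3, -3, -2, -1, 0, 3, 1, 1, 0, -1, 0, 3, 2, 0, -2, 1, 4, 1, 2, 3, 0, -1, 1, 6, 2, 4, 4, 4, 3, -1, -1, 2, -1, 0, -2, -1, 2, -2, 3, 0, -2, 2, 3, 4, -1, -1, 2, -1, 1, -1, 0, 0, 1, -2, 1, -7, 0, 0, -6, -5, -2, 3, -4, -6, -4, 0, 0, -4, 0, -1, 0, -3, -4, -1, -3, 0, -3, -2, -1, -4, 3, 1, 1, 4, 1, 1, 5, 7, 9, 17, 21, 27, 27, 28, 30, 20, 21, 14, 9, 4, -3, -5]
side [ 0.50275823 -0.05438729  0.08525812]
[-6, -9, -5, -5, -4, -1, -7, -3, 3, 0, -5, -7, -10, -4, -8, -9, 3, 1, -6, -7, -4, -4, -1, -1, 2, 5, 2, 10, -1, 14, 7, 4, 12, 2, 8, 9, 4, 3, 2, 5, 5, 3, 6, 1, 5, -2, 5, -1, -4, -3, -5, -4, -3, -4, -1, -2, -5, -3, -2, -2, -6, -5, -2, -4, -6, -6, -6, -5, -2, -2, 1, 1, 5, 6, 3, 9, 3, 3, 0, 6, 3, 4, 1, 2, 3, 3, 6, 5, 4, 0, -3, -2, -1, -5, -2, -2, -3, 0, -4, -4, -10, -7, -11, -9, -4, 0, 9, 12, 20, 21, 22, 22, 21, 20, 18, 17, 10, 1, -1, -1]
```

View pics/top_r.png

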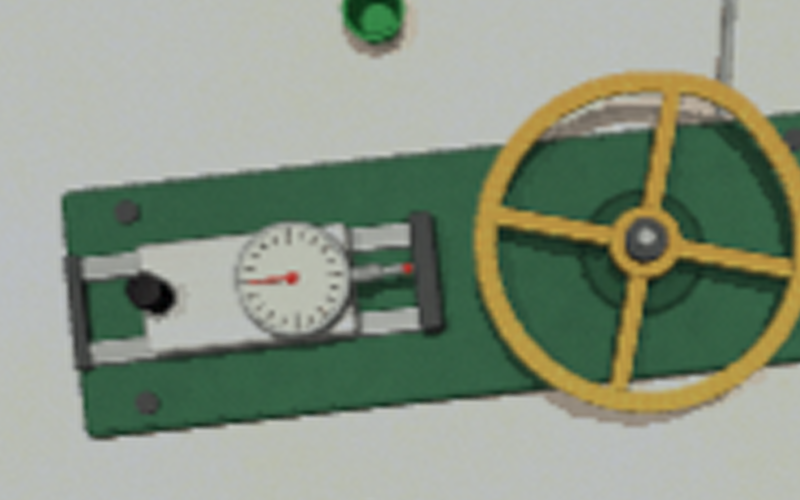

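The rim profile from both cameras puts the swelling at a world angle of about 332.5°. The wheel axis is near (0.5035, -0.053) and the slide points to 96.1°. The rectified picture shows the knob at (150,292) and the needle pointing left. Next I go over the knob.

Call:
jog_arm(commands="-1.1 -0.8 0.3 10; -2.3 -1.6 0.6 20; -3.5 -2.5 0.9 30; -4.6 -3.3 1.2 40; -5.8 -4.1 1.5 50; -6.9 -4.9 1.8 60.3; -8 -5.7 2 60.3; -9.02 -6.46 2.2 60.3; -9.02 -6.46 2.2 60.3; -9.02 -6.46 2.2 60.3; -9.02 -6.46 2.2 60.3", fingers=1, force=40)

```text
t: 2.82
ee_pos: [0.4772, 0.1921, 0.1516]
eef_rot: [2.099, 2.337, 0.001]
wrist_force: [0.0, 0.0, 0.0]
finger_gap: 0.0854
grip_force: 0.0
```

Run:
```python
from h import *
s=r.sense();print(s['t'],s['ee_pos'],Ro.from_rotvec(s['eef_rot']).as_matrix().round(3).tolist(),s['wrist_force'])
a=r.get_image("top")["image"][190:310,180:400];b=r.get_image("side")["image"][120:330,200:400]
cv2.imwrite("pics/p3.png",np.vstack([cv2.resize(a,(550,300),interpolation=2),cv2.resize(b[:110],(550,300),interpolation=2)]))
```

```text
2.825 [0.47717248 0.1920628  0.15155244] [[-0.107, 0.994, 0.0], [0.994, 0.107, 0.0], [0.0, 0.0, -1.0]] [0.04776126 0.02969544 0.01502205]
```

View pics/p3.png

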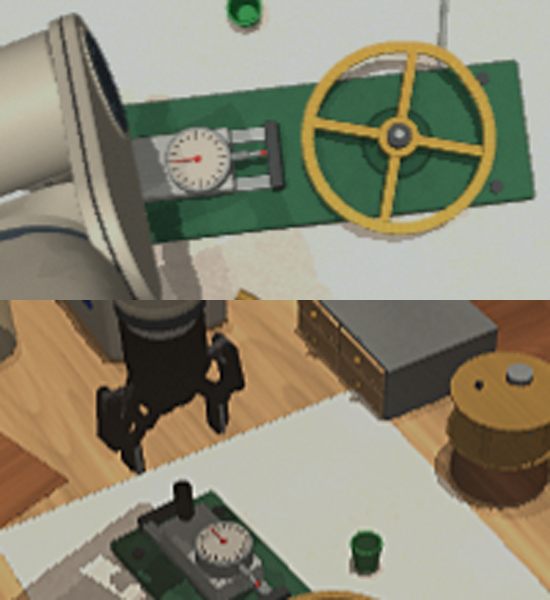

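The jaws straddle the knob, so I descend and grip.

Call:
jog_arm(commands="0 0 0.8 0; 0 0 1.58 0; 0 0 1.58 0")

```text
t: 3.3
ee_pos: [0.4757, 0.1912, 0.0866]
eef_rot: [-2.098, -2.335, 0.006]
wrist_force: [0.4, 0.1, 0.9]
finger_gap: 0.0852
grip_force: 0.0
```

Call:
jog_arm(commands="0 0 0 0; 0 0 0 0; 0 0 0 0; 0 0 0 0; 0 0 0 0; 0 0 0 0", fingers=0, force=40)

```text
t: 4.05
ee_pos: [0.4779, 0.1912, 0.0889]
eef_rot: [2.101, 2.335, 0.001]
wrist_force: [-1.8, -0.5, 5.7]
finger_gap: 0.0169
grip_force: 38.9
```

Call:
jog_arm(commands="-0.1 0 0 0; -0.2 0 0 0; -0.3 0 0 0; -0.4 0 0 0; -0.5 0 0 0; -0.6 0 0 0")

```text
t: 4.8
ee_pos: [0.4803, 0.1683, 0.0889]
eef_rot: [-2.102, -2.334, -0.003]
wrist_force: [-3.2, 8.0, 5.5]
finger_gap: 0.0168
grip_force: 38.9
```

Call:
jog_arm(commands="-0.05 0 0 0; -0.1 0 0 0")

```text
t: 5.05
ee_pos: [0.4807, 0.1644, 0.0889]
eef_rot: [-2.102, -2.334, -0.003]
wrist_force: [-4.0, 8.2, 5.1]
finger_gap: 0.0166
grip_force: 38.9
```

Call:
jog_arm(commands="-0.05 0 0 0; -0.1 0 0 0")

```text
t: 5.3
ee_pos: [0.4812, 0.1604, 0.0889]
eef_rot: [-2.102, -2.334, -0.003]
wrist_force: [-3.2, 8.2, 4.5]
finger_gap: 0.0168
grip_force: 38.9
```

Call:
jog_arm(commands="-0.05 0 0 0; -0.1 0 0 0")

```text
t: 5.55
ee_pos: [0.4813, 0.1596, 0.0889]
eef_rot: [-2.102, -2.329, -0.009]
wrist_force: [-8.6, 41.3, 1.1]
finger_gap: 0.0165
grip_force: 38.9
```

Call:
jog_arm(commands="-0.05 0 0 0; -0.1 0 0 0")

```text
t: 5.8
ee_pos: [0.4817, 0.1555, 0.0888]
eef_rot: [-2.101, -2.331, -0.008]
wrist_force: [-3.7, 18.9, 1.8]
finger_gap: 0.0165
grip_force: 39.1
```

The carriage met the stop at 41 N, after which the fingers slid on the knob. Now I release and lift.

Call:
jog_arm(commands="0 0 0 0; 0 0 0 0; 0 0 0 0; 0 0 0 0; 0 0 -0.8 0; 0 0 -1.6 0; 0 0 -1.6 0", fingers=1)

```text
t: 6.68
ee_pos: [0.4834, 0.1516, 0.1542]
eef_rot: [2.1, 2.333, 0.006]
wrist_force: [0.6, -0.2, -0.1]
finger_gap: 0.0851
grip_force: 0.0
```

```bash
cat >> h.py <<'E'
def to(p,z,yaw_y):
    s=r.sense();M=Ro.from_rotvec(s['eef_rot']).as_matrix()
    d=M.T@(np.array([*p,z])-s['ee_pos'])/.04
    cur=np.degrees(np.arctan2(M[1,1],M[0,1])); print("ee",s['ee_pos'].round(4),"y at",cur.round(1),"q",np.round(s['joint_positions'],2),"t",s['t'])
    print("rows",d.round(2),"turn",((cur-yaw_y+180)%360-180).round(1))
E
python3 - <<'E'
from h import *
a=np.deg2rad(218);to((.504+.05*np.cos(a),-.054+.05*np.sin(a)),.15,38)
E
```

```text
ee [0.4834 0.1516 0.1542] y at 6.0 q [ 0.28  0.37  1.95 -0.    0.81  0.18] t 6.675
rows [-5.83 -1.09  0.1 ] turn -32.0
```

Run:
```python
from h import *
a=np.deg2rad(133);to((.504+.05*np.cos(a),-.054+.05*np.sin(a)),.15,-47)
```

```text
ee [0.4834 0.1516 0.1542] y at 6.0 q [ 0.28  0.37  1.95 -0.    0.81  0.18] t 6.675
rows [-4.17 -0.78  0.1 ] turn 53.0
```

Call:
jog_arm(commands="-0.8 -0.1 0.1 10; -1.7 -0.3 0.1 20; -2.5 -0.5 0.1 30; -3.4 -0.6 0.1 40; -4.17 -0.78 0.1 50; -4.17 -0.78 0.1 53; -4.17 -0.78 0.1 53; -4.17 -0.78 0.1 53; -4.17 -0.78 0.1 53", fingers=0)

```text
t: 7.8
ee_pos: [0.4682, -0.0175, 0.1479]
eef_rot: [-2.922, -1.155, 0.0]
wrist_force: [0.2, -0.5, -0.0]
finger_gap: 0.0001
grip_force: 0.0
```

Run:
```python
from h import *
print(r.sense()['finger_gap'])
a=np.deg2rad(133);to((.504+.05*np.cos(a),-.054+.05*np.sin(a)),.065,-47)
a=r.get_image("top")["image"][190:310,180:400];b=r.get_image("side")["image"][180:300,220:400]
cv2.imwrite("pics/p4.png",np.vstack([cv2.resize(a,(550,300),interpolation=2),cv2.resize(b,(450,300),interpolation=2,dst=None) if 0 else cv2.resize(b,(550,300),interpolation=2)]))
```

```text
6.551445960157062e-05
ee [ 0.4682 -0.0175  0.1479] y at -46.9 q [-0.06  0.34  2.03 -0.    0.77  0.76] t 7.8
rows [0.03 0.03 2.07] turn 0.1
```

View pics/p4.png

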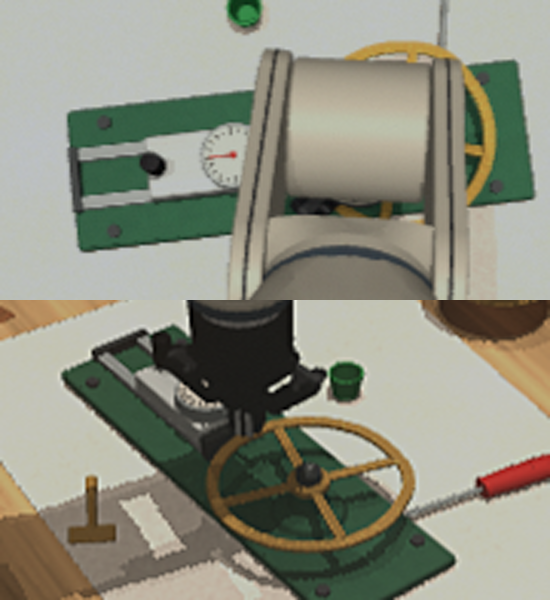

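The carriage is home: the top crop shows the knob at (153,163) and the dial at (230,155). The shut finger is above the opening, so I descend.

Call:
jog_arm(commands="0.03 0.03 0.7 0; 0.03 0.03 1.4 0; 0.03 0.03 2.07 0; 0.03 0.03 2.07 0; 0.03 0.03 2.07 0")

```text
t: 8.52
ee_pos: [0.4704, -0.0179, 0.0659]
eef_rot: [2.922, 1.153, 0.001]
wrist_force: [-0.1, 0.2, -0.3]
finger_gap: 0.0002
grip_force: 0.0
```

```bash
cat >> h.py <<'E'
C=np.array([.504,-.054])
def arc(f0,f1,step,rad=.05,off=180,z=.065):
    s=r.sense();M=Ro.from_rotvec(s['eef_rot']).as_matrix();y0=np.degrees(np.arctan2(M[1,1],M[0,1]))
    n=int(np.ceil((f1-f0)/step-1e-6)); rows=[]
    for k in range(1,n+1):
        f=min(f0+k*step,f1); a=np.deg2rad(f)
        d=M.T@(np.array([*(C+rad*np.array([np.cos(a),np.sin(a)])),z])-s['ee_pos'])/.04
        rows.append("%.2f %.2f %.2f %.1f"%(*d,(y0-(f-off)+180)%360-180))
    print("; ".join(rows)); st()
def st():
    s=r.sense();p=s['ee_pos'][:2]-C;w=s['wrist_force'];a=np.arctan2(p[1],p[0])
    print("t %.2f phi %.1f rad %.4f"%(s['t'],np.degrees(a)%360,np.hypot(*p)),"w",np.round(w,2),"tang %.2f torque %.3f"%(-w[0]*np.sin(a)+w[1]*np.cos(a),p[0]*w[1]-p[1]*w[0]),"ft",np.round(s['ft_torque'],2))
E
python3 -c "
from h import *
arc(133,181,3)"
```

```text
-0.07 -0.02 0.02 -2.9; -0.13 -0.01 0.02 -5.9; -0.20 -0.00 0.02 -8.9; -0.26 0.01 0.02 -11.9; -0.33 0.03 0.02 -14.9; -0.39 0.04 0.02 -17.9; -0.45 0.07 0.02 -20.9; -0.51 0.09 0.02 -23.9; -0.57 0.12 0.02 -26.9; -0.63 0.15 0.02 -29.9; -0.68 0.18 0.02 -32.9; -0.74 0.22 0.02 -35.9; -0.79 0.26 0.02 -38.9; -0.84 0.30 0.02 -41.9; -0.89 0.35 0.02 -44.9; -0.93 0.40 0.02 -47.9
t 8.53 phi 132.9 rad 0.0493 w [-0.13  0.23 -0.26] tang -0.06 torque -0.003 ft [ 0.02 -0.02 -0.04]
```

Call:
jog_arm(commands="-0.07 -0.02 0.02 -3; -0.13 -0.01 0.02 -6; -0.2 0 0.02 -9; -0.26 0.01 0.02 -12; -0.33 0.03 0.02 -15; -0.39 0.04 0.02 -18; -0.45 0.07 0.02 -21; -0.51 0.09 0.02 -24; -0.57 0.12 0.02 -27; -0.63 0.15 0.02 -30; -0.68 0.18 0.02 -33; -0.74 0.22 0.02 -36; -0.79 0.26 0.02 -39; -0.84 0.3 0.02 -42; -0.89 0.35 0.02 -45; -0.93 0.4 0.02 -48")

```text
t: 10.52
ee_pos: [0.4548, -0.0551, 0.066]
eef_rot: [2.198, 2.242, 0.003]
wrist_force: [1.1, 0.7, -0.1]
finger_gap: 0.0001
grip_force: 0.6
```

```bash
cat >> h.py <<'E'
def bump(n="top"):
    c=r.get_image(n); B=(c["image"][...,2].astype(np.float32)-c["image"][...,0]); A=np.arange(0,360,2)
    cx,cy=(.5039,-.0524) if n=="top" else (.5028,-.0544)
    rr=np.arange(.070,.098,.0005);o=[]
    for a in np.deg2rad(A):
        m=np.array([proj(c,[cx+q*np.cos(a),cy+q*np.sin(a),.075]) for q in rr],np.float32)
        v=cv2.remap(B,m[None,:,0],m[None,:,1],cv2.INTER_LINEAR)[0]
        i0=10+v[10:32].argmax();h=(v[i0]+v[-6:].min())/2;j=i0+np.argmax(v[i0:]<h)
        o.append(rr[j-1]+.0005*(v[j-1]-h)/(v[j-1]-v[j]+1e-9) if v[i0]>60 else .085)
    e=(np.clip(np.array(o)-.0852,-.001,.0035))
    d=np.abs((A[:,None]-np.arange(0,360,1)[None]+180)%360-180); t=np.where(d<22,.5+.5*np.cos(np.pi*d/22),0)*.003
    cost=((e[:,None]-t)**2).sum(0); k=cost.argmin(); k3=[cost[(k+i)%360] for i in(-3,0,3)]
    print(n,"bump at",k+1.5*(k3[0]-k3[2])/(k3[0]-2*k3[1]+k3[2]),"gain",cost.max()/cost.min())
    return c
E
python3 - <<'E'
from h import *
for n in("top","side"):
    c=bump(n); print([(round(d["score"],2),np.degrees(np.arctan2(*(ray(c,d["point"],.072)[:2]-C)[::-1])).round(1)) for d in r.spot_point(n,"spoke")[:2]])
arc(181,229,3)
E
```

```text
top bump at 4.757528983519321 gain 7.628872109133584
[(0.96, np.float64(27.8))]
side bump at 5.658832787278474 gain 6.195639026829602
[(0.77, np.float64(17.6)), (0.7, np.float64(-78.5))]
-0.06 -0.01 0.01 -3.0; -0.12 -0.00 0.01 -6.0; -0.19 0.01 0.01 -9.0; -0.25 0.02 0.01 -12.0; -0.32 0.03 0.01 -15.0; -0.38 0.05 0.01 -18.0; -0.44 0.07 0.01 -21.0; -0.50 0.10 0.01 -24.0; -0.56 0.13 0.01 -27.0; -0.62 0.16 0.01 -30.0; -0.67 0.19 0.01 -33.0; -0.73 0.23 0.01 -36.0; -0.78 0.27 0.01 -39.0; -0.83 0.31 0.01 -42.0; -0.88 0.36 0.01 -45.0; -0.92 0.40 0.01 -48.0
t 10.72 phi 181.3 rad 0.0496 w [ 0.08 -0.05 -0.05] tang 0.06 torque 0.003 ft [-0.02  0.   -0.05]
```

The camera tracks the swelling well: it is at 5° with the finger at 181°. I continue.

Call:
jog_arm(commands="-0.06 -0.01 0.01 -3; -0.12 0 0.01 -6; -0.19 0.01 0.01 -9; -0.25 0.02 0.01 -12; -0.32 0.03 0.01 -15; -0.38 0.05 0.01 -18; -0.44 0.07 0.01 -21; -0.5 0.1 0.01 -24; -0.56 0.13 0.01 -27; -0.62 0.16 0.01 -30; -0.67 0.19 0.01 -33; -0.73 0.23 0.01 -36; -0.78 0.27 0.01 -39; -0.83 0.31 0.01 -42; -0.88 0.36 0.01 -45; -0.92 0.4 0.01 -48")

```text
t: 12.72
ee_pos: [0.4703, -0.0914, 0.0645]
eef_rot: [-1.098, -2.943, -0.0]
wrist_force: [-0.1, 0.7, 0.6]
finger_gap: 0.0002
grip_force: 0.5
```

Run:
```python
from h import *
arc(229,247,3)
for n in("top","side"): bump(n)
```

```text
-0.09 0.01 -0.01 -2.9; -0.15 0.01 -0.01 -5.9; -0.22 0.02 -0.01 -8.9; -0.28 0.03 -0.01 -11.9; -0.35 0.05 -0.01 -14.9; -0.41 0.07 -0.01 -17.9
t 12.72 phi 228.0 rad 0.0503 w [-0.06  0.65  0.64] tang -0.48 torque -0.024 ft [ 0.13  0.02 -0.05]
top bump at 50.33842774910284 gain 6.900380312162309
side bump at 105.38814805232077 gain 2.296356296214619
```

Call:
jog_arm(commands="-0.09 0.01 -0.01 -3; -0.15 0.01 -0.01 -6; -0.22 0.02 -0.01 -9; -0.28 0.03 -0.01 -12; -0.35 0.05 -0.01 -15; -0.41 0.07 -0.01 -18")

```text
t: 13.58
ee_pos: [0.4844, -0.1, 0.0647]
eef_rot: [-0.625, -3.078, 0.0]
wrist_force: [-1.8, 1.0, -0.3]
finger_gap: 0.0004
grip_force: 0.5
```

Run:
```python
from h import *
st();arc(247,256,1.5)
```

```text
t 13.57 phi 246.9 rad 0.0500 w [-1.79  1.04 -0.28] tang -2.05 torque -0.103 ft [-0.    0.19  0.01]
-0.04 0.00 -0.01 -1.5; -0.07 0.00 -0.01 -3.0; -0.10 0.00 -0.01 -4.5; -0.13 0.01 -0.01 -6.0; -0.17 0.01 -0.01 -7.5; -0.20 0.02 -0.01 -9.0
t 13.57 phi 246.9 rad 0.0500 w [-1.79  1.04 -0.28] tang -2.05 torque -0.103 ft [-0.    0.19  0.01]
```

Call:
jog_arm(commands="-0.03 0 0 -1.5; -0.07 0 0 -3; -0.1 0 0 -4.5; -0.13 0.01 0 -6; -0.17 0.01 0 -7.5; -0.2 0.02 0 -9")

```text
t: 14.32
ee_pos: [0.4923, -0.1026, 0.0645]
eef_rot: [-0.379, -3.118, 0.0]
wrist_force: [-1.4, -0.6, -0.4]
finger_gap: 0.0002
grip_force: 0.8
```

Run:
```python
from h import *
st();arc(256,262,1.5);bump()
```

```text
t 14.32 phi 256.5 rad 0.0500 w [-1.4  -0.58 -0.36] tang -1.23 torque -0.061 ft [-0.07  0.21 -0.02]
-0.02 -0.00 -0.01 -1.4; -0.05 0.00 -0.01 -2.9; -0.09 0.00 -0.01 -4.4; -0.12 0.01 -0.01 -5.9
t 14.32 phi 256.5 rad 0.0500 w [-1.4  -0.58 -0.36] tang -1.23 torque -0.061 ft [-0.07  0.21 -0.02]
top bump at 81.0292095308648 gain 6.073459926631139
```

Call:
jog_arm(commands="-0.03 0 0 -1.5; -0.06 0 0 -3")

```text
t: 14.62
ee_pos: [0.4944, -0.1031, 0.0645]
eef_rot: [-0.297, -3.127, 0.0]
wrist_force: [-2.4, -1.5, 1.0]
finger_gap: 0.0001
grip_force: 1.4
```

Call:
jog_arm(commands="-0.03 0 0 -1.5; -0.06 0 0 -3")

```text
t: 14.88
ee_pos: [0.4968, -0.1036, 0.0645]
eef_rot: [-0.215, -3.134, 0.0]
wrist_force: [-3.3, -1.3, 1.0]
finger_gap: -0.0001
grip_force: 1.7
```

Run:
```python
from h import *
st();arc(262,268,1.5);c=bump();bump("side")
cv2.imwrite("pics/p5.png",np.hstack([cv2.resize(c["image"][230:280,220:300],(640,400),interpolation=2)]))
```

```text
t 14.88 phi 261.7 rad 0.0501 w [-3.27 -1.28  1.01] tang -3.06 torque -0.153 ft [-0.19  0.51 -0.  ]
-0.04 0.00 -0.01 -1.4; -0.07 0.00 -0.01 -2.9; -0.10 0.01 -0.01 -4.4; -0.14 0.01 -0.01 -5.9
t 14.88 phi 261.7 rad 0.0501 w [-3.27 -1.28  1.01] tang -3.06 torque -0.153 ft [-0.19  0.51 -0.  ]
top bump at 85.7520239362391 gain 7.309908168008823
side bump at 87.91564125675833 gain 5.314436423293655
```

View pics/p5.png

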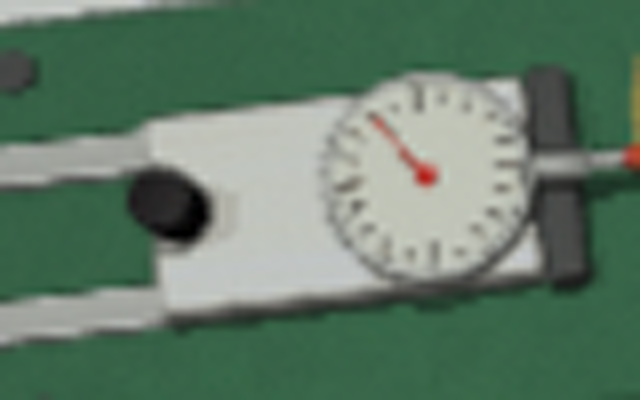

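The dial crop shows the needle tip at (372,118) about its centre at (425,175), so it has swung up about 0.85 rad: the swelling is arriving. The knob is at (170,205).

```bash
cat >> h.py <<'E'
def needle():
    c=r.get_image("top");I=cv2.resize(c["image"][230:280,220:300],None,fx=8,fy=8,interpolation=2).astype(float)
    red=np.clip(I[...,2]-I[...,1]-30,0,None); red[:, :330]=0; red[:,520:]=0; red[:70]=0;red[285:]=0
    y,x=np.mgrid[0:I.shape[0],0:I.shape[1]]; d=np.hypot(x-425,y-175)
    w=red*(d>20)*(d<95); v=((w*(x-425)/(d+1)).sum(),(w*(y-175)/(d+1)).sum())
    print("needle deg",np.degrees(np.arctan2(v[1],v[0]))%360, w.sum()//1000)  # image-clockwise positive
    return c
E
python3 -c "
from h import *
needle()"
```

```text
needle deg 230.63183730986833 9.0
```

Call:
jog_arm(commands="-0.04 0 0 -1.5; -0.07 0 0 -3")

```text
t: 15.28
ee_pos: [0.4995, -0.1039, 0.0645]
eef_rot: [-0.133, -3.138, -0.0]
wrist_force: [-4.4, -1.1, 0.7]
finger_gap: 0.0001
grip_force: 2.2
```

```bash
python3 -c "
from h import *
st();needle();bump()"
```

```text
t 15.28 phi 264.9 rad 0.0501 w [-4.43 -1.09  0.7 ] tang -4.32 torque -0.217 ft [-0.16  0.62  0.02]
needle deg 245.65703609257508 8.0
top bump at 87.43542109255743 gain 8.192101233628435
```

Call:
jog_arm(commands="-0.04 0 0 -1.5; -0.07 0 0 -3")

```text
t: 15.62
ee_pos: [0.5023, -0.1041, 0.0644]
eef_rot: [-0.051, -3.14, -0.0]
wrist_force: [-4.8, -0.8, 1.4]
finger_gap: 0.0001
grip_force: 2.5
```

```bash
python3 -c "
from h import *
st();needle();bump();arc(267,276,1.5)"
```

```text
t 15.62 phi 268.1 rad 0.0502 w [-4.82 -0.77  1.4 ] tang -4.79 torque -0.240 ft [-0.14  0.77 -0.  ]
needle deg 265.23433093616666 5.0
top bump at 90.7111169918238 gain 10.623061436433211
-0.00 0.00 -0.01 -0.4; -0.03 0.01 -0.01 -1.9; -0.07 0.01 -0.01 -3.4; -0.10 0.01 -0.01 -4.9; -0.13 0.01 -0.01 -6.4; -0.16 0.02 -0.01 -7.9
t 15.72 phi 268.5 rad 0.0502 w [-3.41  0.74  1.2 ] tang -3.42 torque -0.172 ft [0.04 0.52 0.02]
```

Call:
jog_arm(commands="-0.04 0 0 -1.5; -0.07 0.01 0 -3")

```text
t: 15.98
ee_pos: [0.5052, -0.104, 0.0644]
eef_rot: [0.032, -3.141, 0.0]
wrist_force: [-4.1, -2.0, 1.2]
finger_gap: -0.0
grip_force: 2.7
```

```bash
python3 -c "
from h import *
st();needle();bump()"
```

```text
t 15.97 phi 271.4 rad 0.0500 w [-4.06 -1.95  1.16] tang -4.11 torque -0.205 ft [-0.4   0.72  0.04]
needle deg 279.4562413315956 3.0
top bump at 93.79026879674544 gain 9.570695929779646
```

Call:
jog_arm(commands="-0.03 0 0 -1.5; -0.06 0 0 -3")

```text
t: 16.32
ee_pos: [0.5076, -0.104, 0.0645]
eef_rot: [0.114, -3.139, 0.0]
wrist_force: [-4.1, -2.1, 0.6]
finger_gap: -0.0002
grip_force: 2.7
```

```bash
python3 -c "
from h import *
st();needle();bump()"
```

```text
t 16.32 phi 274.1 rad 0.0501 w [-4.14 -2.14  0.58] tang -4.29 torque -0.215 ft [-0.37  0.8   0.04]
needle deg 282.0907720820375 5.0
top bump at 95.59326783294684 gain 10.479836168210811
```

Call:
jog_arm(commands="-0.03 0 0 -1.5; -0.06 0 0 -3")

```text
t: 16.68
ee_pos: [0.5101, -0.1037, 0.0645]
eef_rot: [0.196, -3.135, 0.0]
wrist_force: [-4.7, -2.2, 0.4]
finger_gap: 0.0
grip_force: 2.4
```

```bash
python3 -c "
from h import *
st();c=needle();bump();bump('side')
cv2.imwrite('pics/p6.png',cv2.resize(c['image'][230:280,220:300],(640,400),interpolation=2))"
```

```text
t 16.68 phi 277.0 rad 0.0501 w [-4.73 -2.17  0.36] tang -4.96 torque -0.249 ft [-0.31  0.65  0.02]
needle deg 283.20860033436145 6.0
top bump at 98.73754475968587 gain 9.790361572881134
side bump at 96.3239857058476 gain 5.594537212606732
```

View pics/p6.png

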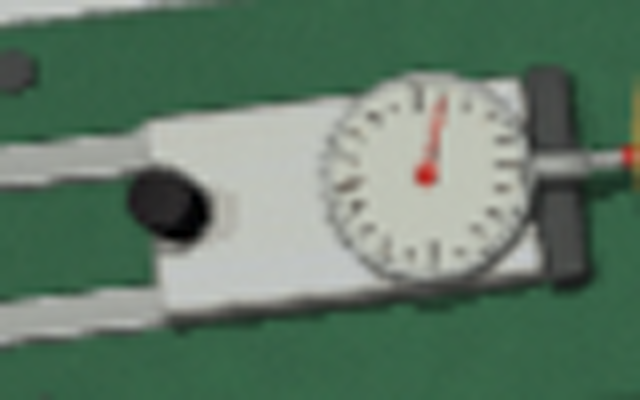

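The needle is near its peak, with its tip at (442,98). I go past it to find the symmetric flank.

Call:
jog_arm(commands="-0.03 0 0 -1.5; -0.06 0 0 -3")

```text
t: 17.08
ee_pos: [0.5125, -0.1035, 0.0645]
eef_rot: [0.278, -3.129, 0.0]
wrist_force: [-4.0, -2.4, 0.6]
finger_gap: 0.0002
grip_force: 2.4
```

```bash
python3 -c "
from h import *
st();needle();bump()"
```

```text
t 17.07 phi 279.7 rad 0.0502 w [-4.03 -2.44  0.62] tang -4.38 torque -0.220 ft [-0.41  0.67  0.01]
needle deg 279.43428303552946 5.0
top bump at 100.86930054115469 gain 10.501490537032556
```

Call:
jog_arm(commands="-0.03 0 0 -1.5; -0.06 0 0 -3")

```text
t: 17.42
ee_pos: [0.515, -0.103, 0.0646]
eef_rot: [-0.36, 3.121, -0.0]
wrist_force: [-3.5, -2.6, 0.6]
finger_gap: 0.0001
grip_force: 2.0
```

```bash
python3 -c "
from h import *
st();needle();bump()"
```

```text
t 17.43 phi 282.7 rad 0.0503 w [-3.5  -2.61  0.57] tang -3.98 torque -0.200 ft [-0.39  0.45  0.01]
needle deg 270.6898191880816 6.0
top bump at 103.25520586622198 gain 9.644408356807329
```

Call:
jog_arm(commands="-0.03 0 0 -1.5; -0.06 0 0 -3")

```text
t: 17.77
ee_pos: [0.5174, -0.1025, 0.0646]
eef_rot: [-0.441, 3.11, -0.0]
wrist_force: [-1.9, -2.4, 0.1]
finger_gap: 0.0001
grip_force: 1.5
```

```bash
python3 -c "
from h import *
st();needle();bump()"
```

```text
t 17.77 phi 285.4 rad 0.0503 w [-1.91 -2.38  0.05] tang -2.47 torque -0.124 ft [-0.38  0.36 -0.04]
needle deg 247.08885474621061 4.0
top bump at 105.6143353261068 gain 9.072786354997358
```

The symmetric levels put the peak at finger 275.6° (camera reading about 97.1°), so the wheel is about 9° past it. The finger swings back inside the same opening to nudge the next spoke the other way.

```bash
sed -i 's/f=min(f0+k\*step,f1)/f=f0+k*step/' h.py; python3 -c "
from h import *
arc(285.4,235.4,-5)"
```

```text
0.12 0.01 -0.01 5.7; 0.23 0.03 -0.01 10.7; 0.33 0.05 -0.01 15.7; 0.44 0.09 -0.01 20.7; 0.54 0.13 -0.01 25.7; 0.63 0.18 -0.01 30.7; 0.72 0.24 -0.01 35.7; 0.81 0.31 -0.01 40.7; 0.89 0.38 -0.01 45.7; 0.96 0.47 -0.01 50.7
t 17.88 phi 285.8 rad 0.0503 w [-0.62 -0.9  -0.1 ] tang -0.84 torque -0.042 ft [-0.15  0.2   0.05]
```

Call:
jog_arm(commands="0.12 0.01 0 5.7; 0.23 0.03 0 10.7; 0.33 0.05 0 15.7; 0.44 0.09 0 20.7; 0.54 0.13 0 25.7; 0.63 0.18 0 30.7; 0.72 0.24 0 35.7; 0.81 0.31 0 40.7; 0.89 0.38 0 45.7; 0.96 0.47 0 50.7; 0.96 0.47 0 50.7")

```text
t: 19.25
ee_pos: [0.4757, -0.0948, 0.0647]
eef_rot: [0.934, 2.998, 0.001]
wrist_force: [-0.4, 0.1, 0.2]
finger_gap: -0.0002
grip_force: 0.0
```

```bash
python3 -c "
from h import *
st();needle();bump();bump('side');arc(235.4,226.4,-1.5)"
```

```text
t 19.25 phi 235.2 rad 0.0496 w [-0.37  0.12  0.18] tang -0.37 torque -0.018 ft [ 0.02 -0.04 -0.03]
needle deg 253.91013425007174 12.0
top bump at 106.09063619523592 gain 7.939589661708978
side bump at 107.20089576554692 gain 6.219685624499563
0.03 -0.01 -0.01 1.5; 0.07 -0.00 -0.01 3.0; 0.10 -0.00 -0.01 4.5; 0.13 0.00 -0.01 6.0; 0.16 0.01 -0.01 7.5; 0.20 0.01 -0.01 9.0
t 19.40 phi 235.4 rad 0.0498 w [-0.68 -0.83 -0.44] tang -0.09 torque -0.005 ft [ 0.01 -0.04 -0.01]
```

Call:
jog_arm(commands="0.03 0 0 1.5; 0.07 0 0 3; 0.1 0 0 4.5; 0.13 0 0 6; 0.16 0.01 0 7.5; 0.2 0.01 0 9")

```text
t: 20.15
ee_pos: [0.4693, -0.0903, 0.0647]
eef_rot: [1.17, 2.914, 0.0]
wrist_force: [3.2, -4.9, -1.6]
finger_gap: 0.0001
grip_force: 2.8
```

```bash
python3 -c "
from h import *
st();needle();bump();bump('side')"
```

```text
t 20.15 phi 226.3 rad 0.0503 w [ 3.22 -4.93 -1.61] tang 5.74 torque 0.288 ft [-0.8  -0.51 -0.02]
needle deg 269.9360995204579 7.0
top bump at 100.79271700599124 gain 9.348504185775836
side bump at 108.56676330835926 gain 5.324800369594387
```

Call:
jog_arm(commands="0.03 0 0 1.5")

```text
t: 20.42
ee_pos: [0.4683, -0.0894, 0.0646]
eef_rot: [1.208, 2.899, 0.0]
wrist_force: [3.2, -4.6, -0.8]
finger_gap: -0.0001
grip_force: 2.5
```

```bash
python3 -c "
from h import *
st();needle();bump();bump('side')"
```

```text
t 20.43 phi 224.7 rad 0.0503 w [ 3.2  -4.63 -0.76] tang 5.54 torque 0.279 ft [-0.66 -0.49 -0.07]
needle deg 280.37363055346964 5.0
top bump at 99.45010692326863 gain 9.140495147328359
side bump at 109.85336684249089 gain 4.6747991997588265
```

Call:
jog_arm(commands="0.03 0 0 1.5")

```text
t: 20.7
ee_pos: [0.4674, -0.0886, 0.0646]
eef_rot: [1.245, 2.883, -0.0]
wrist_force: [3.1, -4.5, -0.9]
finger_gap: -0.0
grip_force: 2.7
```

```bash
python3 -c "
from h import *
st();needle();bump();needle();bump()"
```

```text
t 20.70 phi 223.3 rad 0.0504 w [ 3.13 -4.46 -0.85] tang 5.39 torque 0.271 ft [-0.71 -0.51 -0.03]
needle deg 281.5785732746162 6.0
top bump at 98.77343723534821 gain 8.696403114975894
needle deg 283.03866387663993 4.0
top bump at 98.86818732873824 gain 8.759488861783012
```

Call:
jog_arm(commands="0.03 0 0 1.5")

```text
t: 21.02
ee_pos: [0.4664, -0.0876, 0.0646]
eef_rot: [1.283, 2.867, -0.0]
wrist_force: [3.8, -3.2, -0.6]
finger_gap: 0.0001
grip_force: 2.2
```

```bash
python3 -c "
from h import *
st();needle();bump();needle();bump()"
```

```text
t 21.02 phi 221.8 rad 0.0505 w [ 3.78 -3.16 -0.6 ] tang 4.88 torque 0.246 ft [-0.58 -0.47 -0.01]
needle deg 271.12790130076706 6.0
top bump at 96.95826924602763 gain 8.966653824277715
needle deg 284.8409315247022 5.0
top bump at 96.60710134236379 gain 9.392518817789702
```

The wheel is about at the peak. I back the finger off the spoke and measure with averaged pictures.

Call:
jog_arm(commands="-0.1 0 0 -4; -0.2 0.01 0 -9; -0.35 0.04 0 -16; -0.45 0.07 0 -21; -0.45 0.07 0 -21")

```text
t: 21.85
ee_pos: [0.4793, -0.0987, 0.0641]
eef_rot: [-0.738, -3.051, -0.0]
wrist_force: [-0.7, 0.7, 1.0]
finger_gap: 0.0003
grip_force: 0.0
```

```bash
cat > fin.py <<'E'
from h import *
import h
st(); ims=[r.get_image("top") for _ in range(10)]; c=dict(ims[0]); m=np.mean([i["image"].astype(float) for i in ims],0); c["image"]=m.round().astype(np.uint8)
class F: 
    def get_image(s,n): return c
    def sense(s): return None
rr=h.r; h.r=F(); h.needle(); h.bump(); h.r=rr
# plunger ball (red) seen from the wheel centre
I=c["image"].astype(float); red=np.clip(I[...,2]-I[...,1]-60,0,None); mk=np.zeros_like(red); mk[238:262,289:305]=1; red*=mk
y,x=np.mgrid[0:480,0:640]; p=((red*y).sum()/red.sum(),(red*x).sum()/red.sum()); X=ray(c,p,.073)[:2]
d=X-[.5039,-.0524]; print("ball px",p,X,np.degrees(np.arctan2(d[1],d[0])),np.hypot(*d))
cv2.imwrite("pics/fin%d.png"%int(rr.sense()["t"]*10),cv2.resize(c["image"][215:285,220:385],(800,340),interpolation=2))
E
python3 fin.py; ls pics
```

```text
t 21.85 phi 241.1 rad 0.0511 w [-0.72  0.71  0.99] tang -0.97 torque -0.050 ft [ 0.   -0.04  0.02]
needle deg 284.92190155497786 5.0
top bump at 96.60391359152696 gain 10.654277260072876
ball px (np.float64(248.97222222222223), np.float64(298.0)) [0.4944124  0.03762406] 96.01616812886205 0.0905226270098581
fin223.png
p3.png
p4.png
p5.png
p6.png
side0.png
side_r.png
top0.png
top_r.png
```

Call:
jog_arm(commands="0 0 -0.8 0; 0 0 -1.7 0; 0 0 -2.6 0; 0 0 -3.5 0; 0 0 -3.5 0; 0 0 -3.5 0")

```text
t: 23.1
ee_pos: [0.4798, -0.099, 0.204]
eef_rot: [-0.737, -3.053, 0.0]
wrist_force: [0.1, -0.3, -0.3]
finger_gap: 0.0001
grip_force: 0.0
```

```bash
python3 fin.py; cp pics/fin23*.png pics/last.png 2>/dev/null; ls pics | grep fin
```

```text
t 23.10 phi 241.8 rad 0.0511 w [ 0.15 -0.3  -0.28] tang 0.27 torque 0.014 ft [-0.06 -0.02 -0.01]
needle deg 284.9380621405562 5.0
top bump at 96.63344216613797 gain 9.65998731012224
ball px (np.float64(248.94117647058823), np.float64(298.0)) [0.49448079 0.03762392] 95.97312721215458 0.09051534341860822
fin223.png
fin236.png
```

View pics/last.png

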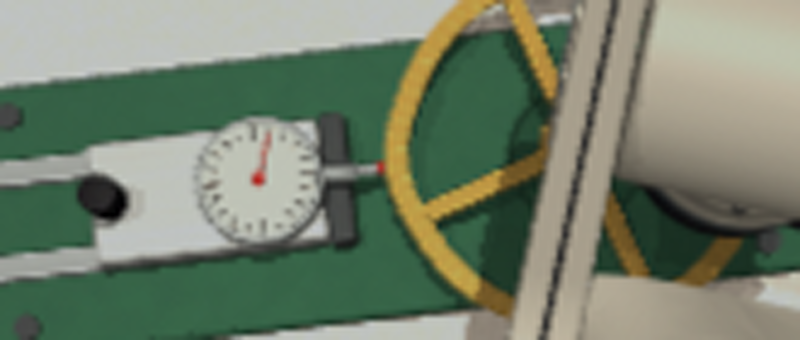

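The needle stands at its highest reading, tip at (268,132) on the dial centred at (258,180). The ball at (381,168) is against the rim and the carriage is home. I hand in.

```bash
python3 -c "
from h import *
print(r.hand_in())"
```

```text
the job is handed in; nothing more can be done
None
```

I handed the job in at about 23.6 s with the gauge carriage home on its inner stop and the middle of the high spot on the plunger to within about 1°, going by the needle's highest reading and the camera; nothing else on the bench was moved, and no verdict came back.

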